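# Pack the bur tin, fit its nested lids, lift off the outer lid

### The job

Stand the yellow carton and the amber jar upright side by side on the floor of the blue tin's free bay, then take the two nested lids together by the inner lid's black tab, set them down squarely on the tin without dropping them, so that the inner lid seats flat on the rim all round, and let go of the tab. Then grip the outer lid by its orange collar and lift it straight up alone, leaving the inner lid seated and untouched on the tin, and finish while still holding the outer lid level and still in the gripper, about 10 cm above where it sat. Leave the steel cup, the bin of wheels and the handpiece where they are.

Things in the scene. Friction and masses are not known exactly. Their poses are not given: they have to be found in the camera images.
- tin: open blue tin, fixed to the bench, 140 x 96 mm outside (x, y), 61 mm tall, walls and floor 3 mm. Origin: centre of its underside; z up, x along its length. Inside it is 134 x 90 mm; a fixed wooden rack of burs, reaching 43 mm above the tin's underside, fills its end from x = -67 to -21 mm
- tin_bay (a point): middle of the floor of the tin's free bay (tin x = +23, y = 0, z = 3 mm), axes as the tin's. The bay is 88 mm (x) by 90 mm (y). Carton and jar fit side by side along x, at x = -22 and +22 mm from here. Fingers that close along the tin's y have room if they open only some 10 mm to let go
- carton: yellow carton, rigid, 38 x 30 mm (x, y), 44 mm tall, about 60 g, standing on the bench. Origin: centre of its underside; grip it across its 30 mm (y)
- jar: round amber jar with a white cap, 36 mm across, cap 33 mm across and 15 mm tall, 44 mm tall overall, about 70 g, standing on the bench. Origin: centre of its underside
- inner_lid: inner lid, about 250 g, starts on the bench under the outer lid: grey plate 144 x 100 x 4 mm on four tapered feet at its corners (10 mm tall; in the tin's mouth 2 mm side clearance, 6 mm at the tips). Origin: centre, level with the foot tips; x lengthwise. Seated, the plate rests on the tin's rim, x along the tin's x (either way round), origin 51 mm above the tin's origin
- tab (a point): top of the inner lid's black tab, 66 mm above the inner lid's origin. The tab, 24 mm (x) by 14 mm (y), rises from the middle of the inner lid through the outer lid's collar and stands 26 mm above the collar's top. Gripped there across its 14 mm (y), it carries both lids, the outer resting on the inner
- outer_lid: outer lid, about 220 g, resting loosely on the inner lid: blue cap 155 x 111 mm (x, y), roof 4 mm, skirt 12 mm deep round the inner lid's plate (3 mm clearance) and, once on, 8 mm down outside the tin's rim (5 mm clearance). Origin: centre, level with the skirt's lower edge, 2 mm above the inner lid's origin while nested; x lengthwise
- collar (a point): middle of the top of the outer lid's square orange collar, 38 mm above the outer lid's origin: 40 x 40 mm outside, 32 x 32 mm inside, 22 mm tall above the roof. Grip it across its outside to lift the outer lid alone; the black tab stays between the fingers, up to 26 mm above this point
- cup: bystander: steel cup 64 mm across, 60 mm tall. Origin: centre of its underside
- wheel_bin: bystander: grey open bin of polishing wheels, 80 x 60 mm, 35 mm tall. Origin: centre of its underside
- handpiece: bystander: steel handpiece on two rubber rests, 150 mm long (x), 33 mm tall. Origin: on the bench under it, 60 mm from its blunt end; x points to its tip, 90 mm away
There are look-alikes about, which are no part of the job. Leave any red look-alike of the jar alone. Leave any purple or red look-alike of the outer_lid alone.

How it is judged (in metres and radians):
On the way, in this order (a step that is already met when the one before it is completed fails the run):
1. carton and jar stand upright on the floor of the tin's free bay (x of carton in the frame of tin between -0.02 and 0.068 m and y of carton in the frame of tin between -0.032 and 0.032 m and z of carton in the frame of tin between -0.003 and 0.009 m and angle between each of carton, jar's own z axis and vertical below 0.15 rad and x of jar in the frame of tin between -0.02 and 0.068 m and y of jar in the frame of tin between -0.032 and 0.032 m and z of jar in the frame of tin between -0.003 and 0.009 m), for 0.2 s.
2. both lids, still nested, are seated on the tin and the tab is let go (all of step 1 and horizontal distance between inner_lid and tin below 0.006 m and z of inner_lid in the frame of tin between 0.048 and 0.0545 m and angle between inner_lid's own z axis and vertical below 0.04 rad and angle between the x axis of inner_lid and the x axis of tin, either way round below 0.08 rad and horizontal distance between inner_lid and outer_lid below 0.006 m and z of outer_lid in the frame of inner_lid between -0.001 and 0.005 m and contact force between inner_lid and the fingers below 0.05 N), for 0.2 s.
3. the outer lid is lifted alone in the gripper, more than 30 mm, the inner lid staying seated (all of step 1 and horizontal distance between inner_lid and tin below 0.006 m and z of inner_lid in the frame of tin between 0.048 and 0.0545 m and angle between inner_lid's own z axis and vertical below 0.04 rad and angle between the x axis of inner_lid and the x axis of tin, either way round below 0.08 rad and z of outer_lid in the frame of inner_lid above 0.032 m and contact force between outer_lid and the fingers above 1 N), for 0.1 s.
At the end, for the whole second after the job is handed in: Outer lid held still in the fingers, over 70 mm above its seat, within 0.2 rad of level, touching only them. Inner lid untouched, seated: within 6 mm of centre, 3.5 mm of height, 0.04 rad of level, 0.08 rad of square. Carton and jar in the bay, feet within 6 mm of the floor, upright to 0.15 rad (all of step 1 and horizontal distance between inner_lid and tin below 0.006 m and z of inner_lid in the frame of tin between 0.048 and 0.0545 m and angle between inner_lid's own z axis and vertical below 0.04 rad and angle between the x axis of inner_lid and the x axis of tin, either way round below 0.08 rad and z of outer_lid in the frame of tin above 0.123 m and angle between outer_lid's own z axis and vertical below 0.2 rad and linear speed of outer_lid below 0.03 m/s and linear speed of inner_lid below 0.02 m/s and contact force between outer_lid and the fingers above 1 N and contact force between outer_lid and inner_lid below 0.05 N and contact force between outer_lid and tin below 0.05 N and contact force between inner_lid and the fingers below 0.05 N); the arm keeps its last pose, push and grip.
It fails at once if the steel cup, the bin of wheels or the handpiece is shifted by more than 20 mm (distance of any of cup, wheel_bin, handpiece from where it was at the start of the episode above 0.02 m).
It fails at once if the carton or the jar is let go with its foot more than 45 mm above the bench ((height (world z) of carton above 0.045 m and contact force between carton and the fingers below 0.01 N) or (height (world z) of jar above 0.045 m and contact force between jar and the fingers below 0.01 N)).
It fails at once if the lids are dropped: inner lid let go more than 20 mm above its seat (height (world z) of inner_lid above 0.071 m and contact force between inner_lid and the fingers below 0.01 N).
It fails at once if the outer lid comes off the inner lid (by more than 12 mm) while the inner lid is not seated on the tin (distance between inner_lid and outer_lid above 0.014 m and not ((horizontal distance between inner_lid and tin below 0.006 m and z of inner_lid in the frame of tin between 0.048 and 0.0545 m and angle between inner_lid's own z axis and vertical below 0.04 rad and angle between the x axis of inner_lid and the x axis of tin, either way round below 0.08 rad))).
It fails at once if the inner lid is touched by the fingers once the outer lid has been lifted 40 mm off it (distance between inner_lid and outer_lid above 0.042 m and contact force between inner_lid and the fingers above 0.5 N).
It also fails if it takes over 72 s, if anything falls off the work surface, if the arm or the gripper's body presses on something with over 40 N, if the wrist force passes 120 N, or if a joint passes its speed limit or range.

### The arm

A 6-joint arm with a two-finger parallel gripper is mounted at the origin on the work surface. World frame = base frame: x ahead of the robot, y to its left, z up, the work surface at z = 0. Lengths are in mm, angles in rad, forces in N, time in s.
With the tool pointing down it reaches from about 350 to 925 mm from the base axis. Payload 6.4 kg.
Tool frame: the origin (TCP) lies midway between the tips of the shut fingers; the grasp point (between the pads) lies 19 mm behind it; y points along the fingers, x is the direction in which the jaws open and shut, and the axes are right-handed (so a half turn about y gives the same grasp; the last joint's range is limited). The gripper opens to 94 mm and grips with 3 to 60 N. Pads are 16 mm wide; open, the fingers measure 119 mm over their backs; the gripper's body (75 mm by 177 mm) begins 78 mm behind the grasp point.
Start: joints at [0.989, 0.245, 1.558, -0, 1.339, -0.174], TCP at [257.782, 596.709, 205.455] pointing down, gripper open.
Joint ranges: [-3.13, 3.13], [-1.02, 2.26], [0.13, 2.54], [-0.95, 4.09], [0.21, 2.88], [-2.74, 2.74]. Speed limits (rad/s): [2.57, 2.57, 3.14, 3.14, 3.14, 3.14].

### API

Orientations are given as a unit quaternion [w, x, y, z].
In Python, from bench import arm gives the robot as it stands.
- The arm moves only by the tool arm_command, never from a script. Its argument "rows" is a list that holds one entry, the list of rows, each a list of 6 numbers: the shift along the tool's x, y, z in mm, then the turn, a rotation vector about the tool's x, y, z in rad. A call has 1 to 8 rows; each row shifts and turns the commanded pose from where the row before left it, along the tool's axes as they then stand; what a row does not reach is not made up. A row lasts 1/12 s, in which the tool goes at most 41.7 mm and 7.16 degrees, less where a joint would pass 70% of its speed; a pose out of reach is approached as far as the arm can. A call is refused whole if a number of a shift passes 41.7 or a number of a turn 0.125, either way. A call with a gripper value outside its range is refused whole. "hand" is the opening, from 0 (shut) to 1 (fully open), set as the call begins (left out, the last holds). The fingers move at their own pace and stop on an object; "squeeze" is the grip in N (left out, the last holds). Time passes only in rows, so rows that do not move let the fingers close. It gives the time, the measured TCP pose, the force and the opening at its end, in the units of the state.
- arm.get_state(): the state, without advancing time (a new reading comes with each control period).
- arm.snapshot(name): name is "scene" or "top" or "wrist"; returns the picture (384x512x3 uint8, blue, green, red); there is no depth.
- arm.camera_info(name): a dict with "K" (3x3 intrinsics, pixels), "k1" (the pictures are not rectified: a ray, as slopes to the right and down, at radius r is drawn at 1 + k1 r^2 times it, then the intrinsics apply), "extrinsics" (4x4, takes a point from camera to world coordinates); the wrist camera has in their place "tool_from_camera" (4x4, takes a point from camera to tool coordinates, whose origin is the TCP and whose axes are the tool frame's). Camera axes: x right, y up, looking along -z (the intrinsics and any distortion apply to the point x, -y, -z); pixel columns grow to the right and rows downward; lengths in mm; the calibration is good to about 2 mm. A picture is of the moment at which its call begins: read the wrist's pose just before it. camera_info takes no time and is no camera call.
- arm.job_done(): hands the job in, once; it reports no verdict.
The state is a dict: "clock": time; "joint_pos": joint angles; "qvel": joint speeds; "tau": joint torques, N m; "tool_pos": TCP position; "ee_rot": TCP orientation; "ft_force": force on the tool from outside, world axes, zero at the start; "moment": the same for the moment, N m; "finger_gap": finger opening in mm.
Only numpy, scipy, OpenCV 4.12 (cv2) and the standard library are available. Lean on these libraries where they do the work, as an engineer would, in place of code of your own. Each camera call takes 0.05 s, during which the arm holds its last target. There are 200 camera calls.

## Working session

There is one attempt and no reset: what is moved stays moved. The work goes in short steps, Python scripts to look and compute and a tool call to move; the robot and the scene stay as the last step left them, time stands still between calls to the robot, and variables do not carry over. Pictures are saved under pics/ and viewed, about 8 in all and at most 12, crops included, and the job is handed in when it is done.

Besides the shell and the picture viewer there is one more tool, called in YAML: its name, and indented under it one key for each argument. arm_command: Moves the arm, as the interface text tells. Its arguments: {"type":"object","properties":{"rows":{"type":"array"},"hand":{"type":"number"},"squeeze":{"type":"number"}},"required":["rows"]}

```bash
ls; mkdir -p pics; python3 - <<'E'
from bench import arm
import cv2,numpy as np
for n in("top","scene"):
    im=arm.snapshot(n); cv2.imwrite(f"pics/{n}0.png",im)
    i=arm.camera_info(n); print(n,np.round(i["K"],1).tolist(),i["k1"],np.round(i["extrinsics"],3).tolist())
i=arm.camera_info("wrist");print(i)
print(arm.get_state())
im=np.hstack([cv2.imread("pics/top0.png")]);cv2.imwrite("pics/top0b.png",cv2.resize(im,(800,600),interpolation=cv2.INTER_CUBIC))
E
```

```text
pics
top [[368.5, 0.0, 260.1], [0.0, 368.5, 190.3], [0.0, 0.0, 1.0]] -0.07390502526994897 [[0.028, 0.985, -0.173, 304.232], [-1.0, 0.026, -0.015, 78.889], [-0.01, 0.173, 0.985, 1241.253], [0.0, 0.0, 0.0, 1.0]]
scene [[354.6, 0.0, 252.8], [0.0, 354.6, 195.6], [0.0, 0.0, 1.0]] -0.017174467621026843 [[0.326, -0.579, 0.747, 1236.429], [0.945, 0.215, -0.246, -142.577], [-0.018, 0.786, 0.618, 651.732], [0.0, 0.0, 0.0, 1.0]]
{'K': array([[305.09010299,   0.        , 253.91858143],
       [  0.        , 305.09010299, 188.56326863],
       [  0.        ,   0.        ,   1.        ]]), 'k1': -0.0719850118399866, 'tool_from_camera': array([[ 9.99999542e-01,  1.43434811e-04,  9.46375049e-04,
         1.63208558e-01],
       [ 8.72119571e-04,  2.70928501e-01, -9.62599079e-01,
        -1.79018822e+02],
       [-3.94470190e-04,  9.62599463e-01,  2.70928252e-01,
         7.97599470e+01],
       [ 0.00000000e+00,  0.00000000e+00,  0.00000000e+00,
         1.00000000e+00]])}
{'clock': 0.1, 'joint_pos': array([ 9.88860506e-01,  2.45693078e-01,  1.55885062e+00, -1.42267054e-05,
        1.33870797e+00, -1.74104675e-01]), 'qvel': array([ 0.00059859, -0.0006896 , -0.00209576, -0.00171218, -0.00162275,
        0.00145797]), 'tau': array([-5.89077208e-04, -4.16909480e+01, -3.15527344e+01,  6.86148531e-02,
        3.09027603e-02, -3.41383259e-05]), 'tool_pos': array([257.5107635 , 596.24369695, 204.51058007]), 'ee_rot': array([-0.59065551,  0.59112929,  0.38785215, -0.38892537]), 'ft_force': array([ 0.24209005, -0.12018478,  0.24711772]), 'moment': array([ 0.02571741, -0.0219562 ,  0.04011074]), 'finger_gap': 94.10637011055853}
```

View pics/top0b.png

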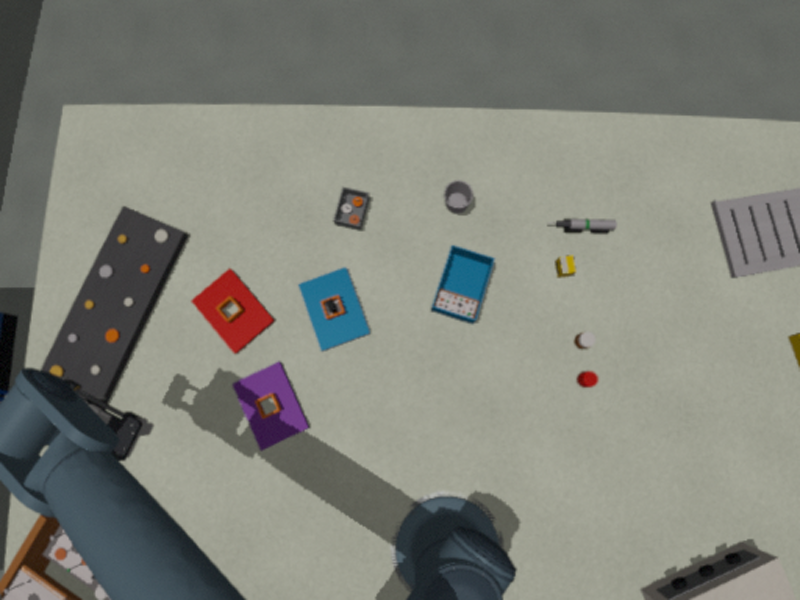

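View pics/scene0.png

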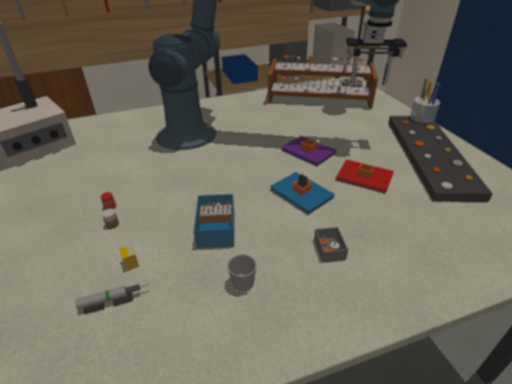

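```bash
cat > h.py <<'E'
from bench import arm
import cv2,numpy as np
from scipy.spatial.transform import Rotation as R
def campose(n,st=None):
    i=arm.camera_info(n)
    if n!="wrist": return i,np.array(i["extrinsics"])
    T=np.eye(4);q=st["ee_rot"];T[:3,:3]=R.from_quat(np.r_[q[1:],q[0]]).as_matrix();T[:3,3]=st["tool_pos"]
    return i,T@i["tool_from_camera"]
def snap(n):
    st=arm.get_state();im=arm.snapshot(n);i,T=campose(n,st);return im,i,T
def p2w(px,z,i,T):
    u=cv2.undistortPoints(np.float64(px).reshape(-1,1,2),i["K"],np.array([i["k1"],0,0,0.]))[:,0]
    d=np.c_[u[:,0],-u[:,1],-np.ones(len(u))]@T[:3,:3].T
    return T[:3,3]+d*((z-T[2,3])/d[:,2])[:,None]
def w2p(P,i,T):
    c=(np.float64(P).reshape(-1,3)-T[:3,3])@T[:3,:3]
    return cv2.projectPoints(c*[1,-1,-1],np.zeros(3),np.zeros(3),i["K"],np.array([i["k1"],0,0,0.]))[0][:,0]
def blobs(im,lo,hi,amin=20):
    m=cv2.inRange(cv2.cvtColor(im,cv2.COLOR_BGR2HSV),np.array(lo),np.array(hi))
    n,l,s,c=cv2.connectedComponentsWithStats(m)
    return [(l==k,s[k,4],c[k]) for k in range(1,n) if s[k,4]>=amin]
def rect(mask,z,i,T):
    ys,xs=np.nonzero(mask);P=p2w(np.c_[xs,ys],z,i,T)[:,:2].astype(np.float32)
    (c,(w,h),a)=cv2.minAreaRect(P)
    if h>w:w,h,a=h,w,a+90
    return np.round(c,1),round(w,1),round(h,1),round((a+90)%180-90,1)  # long-axis angle deg
def st():
    s=arm.get_state();q=s["ee_rot"];M=R.from_quat(np.r_[q[1:],q[0]]).as_matrix()
    print("t",round(s["clock"],2),"tcp",np.round(s["tool_pos"],1),"jaw deg",round(np.degrees(np.arctan2(M[1,0],M[0,0])),2),"y",np.round(M[:,1],3),"gap",round(s["finger_gap"],1),"F",np.round(s["ft_force"],1))
    return s,M
def plan(xy,jaw,s=None):
    """shift/turn to put the TCP at xy with jaw axis at `jaw` deg (mod 180), no height change"""
    s,M=st();cur=np.degrees(np.arctan2(M[1,0],M[0,0]));d=(jaw-cur+90)%180-90
    v=M.T@np.r_[np.array(xy)-s["tool_pos"][:2],0];print("tool x,z shift BEFORE turning",np.round(v,1),"turn about tool y",round(-np.radians(d),3))
E
python3 - <<'E'
from h import *
im=cv2.imread("pics/top0.png");i,T=campose("top")
for nm,lo,hi,z in [("blue",(95,120,60),(110,255,255),32),("yellow",(22,120,80),(32,255,255),44),("orange",(8,120,80),(20,255,255),40),("red",(0,150,60),(6,255,255),44),]:
    for m,a,c in blobs(im,lo,hi):
        print(nm,a,np.round(c),rect(m,z,i,T))
print(p2w([[585*.64,340*.64]],44,i,T))
print("cup etc",p2w([[459*.64,196*.64],[352*.64,208*.64],[590*.64,225*.64]],30,i,T))
st()
a=cv2.resize(im[140:260,340:400],None,fx=5,fy=5,interpolation=cv2.INTER_CUBIC)
b=cv2.resize(im[160:280,180:280],None,fx=5,fy=5,interpolation=cv2.INTER_CUBIC)
cv2.imwrite("pics/crop1.png",np.hstack([a,b]))
E
```

```text
blue 789 [298. 174.] (array([573. , -28.8]), 100.1, 94.7, -16.7)
blue 1246 [214. 198.] (array([489.7, 252. ]), 151.3, 107.5, 22.1)
blue 64 [290. 201.] (array([483.3,  -3.5]), 92.3, 11.1, 76.3)
yellow 87 [362. 170.] (array([ 592.4, -240.2]), 41.1, 37.6, 1.7)
yellow 77 [509. 221.] (array([ 424.9, -735.9]), 64.1, 21.5, -4.7)
orange 32 [228. 128.] (array([727. , 211.1]), 18.2, 17.2, 2.5)
orange 25 [226. 140.] (array([685.7, 216. ]), 17.2, 14.2, -88.7)
orange 20 [ 78. 153.] (array([631. , 730.1]), 18.8, 16.9, 49.2)
orange 31 [ 92. 171.] (array([565. , 670.4]), 18.3, 17.5, -88.7)
orange 66 [213. 196.] (array([491.5, 252.9]), 39.5, 39.5, -67.6)
orange 109 [146. 197.] (array([479.9, 473.8]), 46.7, 41.9, 48.1)
orange 20 [ 57. 195.] (array([482.2, 787.4]), 18.6, 16.6, 50.4)
orange 67 [ 71. 214.] (array([417.4, 729.4]), 29.0, 27.0, -88.1)
orange 27 [ 36. 237.] (array([335.8, 846.2]), 26.2, 20.1, -87.6)
orange 61 [172. 259.] (array([281.4, 377.3]), 40.6, 37.9, -66.4)
orange 261 [ 14. 354.] (array([-48.1, 883.9]), 181.8, 17.2, -28.9)
orange 35 [ 39. 354.] (array([-39.7, 795.9]), 18.9, 17.3, 4.9)
orange 68 [ 28. 371.] (array([-96.1, 827.4]), 117.1, 9.9, 64.2)
red 1242 [149. 199.] (array([477.5, 466.4]), 151.2, 106.8, 43.1)
red 89 [376. 242.] (array([ 354.5, -281.7]), 36.6, 25.8, -88.8)
[[ 433.71658446 -279.64966527   44.        ]]
cup etc [[ 747.17750144  -12.73506605   30.        ]
 [ 713.51147741  222.51278166   30.        ]
 [ 688.93784374 -301.73049234   30.        ]]
t 0.1 tcp [257.5 596.2 204.5] jaw deg 66.63 y [-0.001 -0.001 -1.   ] gap 94.1 F [ 0.2 -0.1  0.2]
```

View pics/crop1.png

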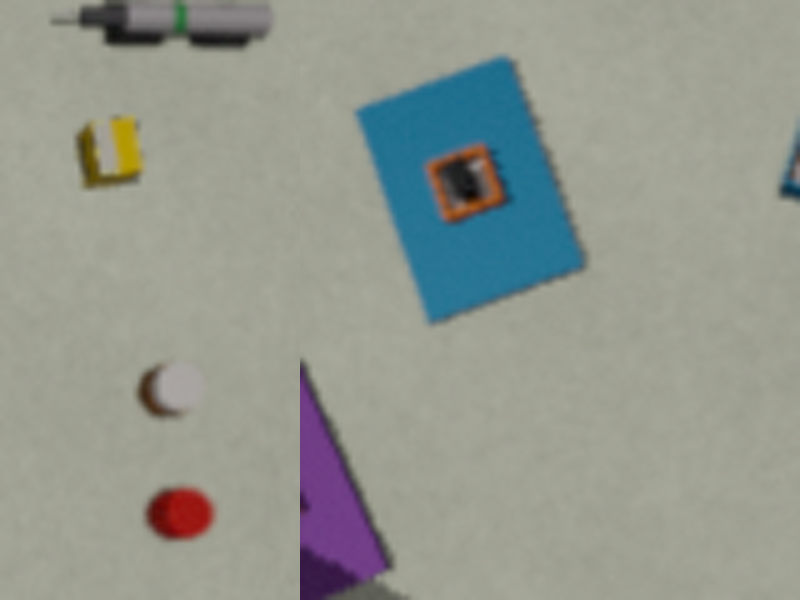

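Crop: carton (yellow with white tape) is at crop (112,150). Of the two jars, the white-capped amber one at (175,388) is the one meant, and the red one at (180,512) is the decoy. Of the lids, only the blue one has a black tab in an orange collar, at (467,183), so it is the nested pair; purple and red are decoys. I'll pass over the lids and the tin with the wrist camera on the way to the carton.

arm_command:
  rows:
    - [[-20.3,0,-31.8,0,0,0],[-20.3,0,-31.8,0,0,0],[-20.3,0,-31.8,0,0,0],[-20.3,0,-31.8,0,0,0],[-20.3,0,-31.8,0,0,0],[-20.3,0,-31.8,0,0,0],[-20.3,0,-31.8,0,0,0],[-20.3,0,-31.8,0,0,0]]

```text
clock: 0.77
tool_pos: [427.3, 345.0, 205.1]
ee_rot: [0.591, -0.591, -0.388, 0.389]
ft_force: [0.2, 0.4, 0.1]
finger_gap: 94.4
```

arm_command:
  rows:
    - [[-20.3,0,-31.8,0,0,0],[-20.3,0,-31.8,0,0,0],[-20.3,0,-31.8,0,0,0],[0,0,0,0,0,0],[0,0,0,0,0,0],[0,0,0,0,0,0]]

```text
clock: 1.27
tool_pos: [489.9, 253.2, 205.0]
ee_rot: [0.591, -0.591, -0.388, 0.389]
ft_force: [-0.4, 0.2, 0.1]
finger_gap: 93.7
```

```bash
python3 - <<'E'
from h import *
st();im,i,T=snap("wrist");cv2.imwrite("pics/w_lid.png",im);np.save("pics/w_lid.npy",T)
for nm,lo,hi,z in [("blue",(95,120,60),(110,255,255),18),("orange",(8,120,80),(20,255,255),40),("black",(0,0,0),(180,255,40),66)]:
    for m,a,c in blobs(im,lo,hi,150): print(nm,a,np.round(c),rect(m,z,i,T))
E
```

```text
t 1.27 tcp [489.9 253.2 205. ] jaw deg 66.62 y [-0.001  0.    -1.   ] gap 93.7 F [-0.4  0.2  0.1]
blue 9583 [255. 167.] (array([491.6, 254.7]), 153.9, 110.2, 22.0)
blue 2464 [ 85. 253.] (array([517.7, -27.8]), 144.8, 99.0, 74.2)
orange 527 [435.  90.] (array([481.1, 475.7]), 40.5, 40.3, 43.8)
orange 439 [255. 171.] (array([490.8, 255.1]), 40.4, 40.3, -68.5)
black 444 [256. 177.] (array([487.4, 256.6]), 28.8, 19.3, 21.2)
black 30044 [240. 321.] (array([655., 184.]), 765.0, 265.7, 66.6)
```

View pics/w_lid.png

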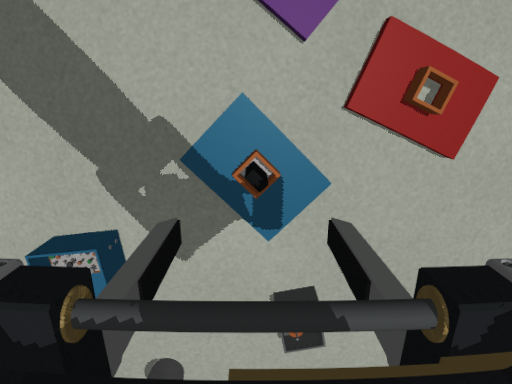

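The wrist view centres the blue lid pair at pixel (255,170), which gives world (491,255) with the long axis at 22°. The tin is at lower left. On to the tin.

arm_command:
  rows:
    - [[-32.6,0,-23,0,0,0],[-32.6,0,-23,0,0,0],[-32.6,0,-23,0,0,0],[-32.6,0,-23,0,0,0],[-32.6,0,-23,0,0,0],[-32.6,0,-23,0,0,0],[-32.6,0,-23,0,0,0],[0,0,0,0,0,0]]

```text
clock: 1.98
tool_pos: [548.5, -24.3, 205.6]
ee_rot: [-0.591, 0.592, 0.387, -0.387]
ft_force: [-0.2, -0.3, 0.3]
finger_gap: 93.9
```

arm_command:
  rows:
    - [[0,0,0,0,0,0],[0,0,0,0,0,0]]

```text
clock: 2.15
tool_pos: [547.3, -18.8, 205.2]
ee_rot: [0.591, -0.59, -0.389, 0.389]
ft_force: [-0.6, 0.4, -0.5]
finger_gap: 94.1
```

```bash
python3 - <<'E'
from h import *
st();im,i,T=snap("wrist");cv2.imwrite("pics/w_tin.png",im);np.save("pics/w_tin.npy",T)
for nm,lo,hi,z in [("blue",(90,100,40),(112,255,255),61),("rackwhite",(0,0,150),(180,40,255),43)]:
    for m,a,c in blobs(im,lo,hi,300): print(nm,a,np.round(c),rect(m,z,i,T))
E
```

```text
t 2.15 tcp [547.3 -18.8 205.2] jaw deg 66.72 y [-0.001  0.001 -1.   ] gap 94.1 F [-0.6  0.4 -0.5]
blue 8712 [446.  50.] (array([490.4, 223.2]), 137.2, 103.3, 21.9)
blue 7848 [254. 189.] (array([546.6, -20.4]), 140.7, 95.2, -16.6)
rackwhite 9164 [381. 116.] (array([546.7, 136.1]), 249.0, 122.6, 41.8)
rackwhite 324 [92. 90.] (array([ 388.2, -142.6]), 36.2, 27.8, -53.6)
rackwhite 382 [52. 85.] (array([ 361.9, -184.2]), 60.1, 34.1, 40.0)
rackwhite 1199 [254. 134.] (array([505.8,  -1.5]), 63.7, 35.1, 73.5)
rackwhite 4806 [ 81. 226.] (array([ 521.3, -247.1]), 178.0, 108.1, 70.4)
rackwhite 410 [392. 241.] (array([692.7, 107.1]), 54.6, 29.7, -11.6)
rackwhite 336 [184. 261.] (array([ 615.3, -144.6]), 50.4, 24.8, -50.1)
rackwhite 812 [271. 348.] (array([790.5, -92.6]), 90.3, 59.2, 66.6)
```

View pics/w_tin.png

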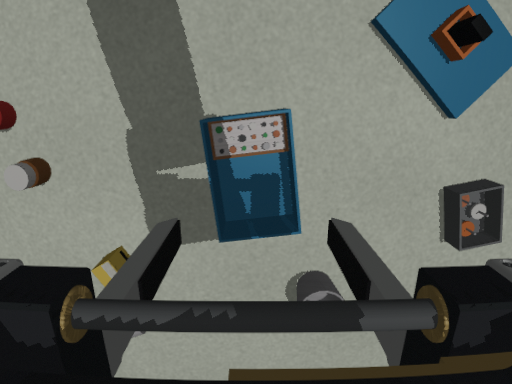

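The tin is centred at (546.6,-20.4) with its x axis at -16.6°, and the rack is at the robot end (pixel 250,135). On to the carton.

arm_command:
  rows:
    - [[-31.3,0,-20.4,0,0,0],[-31.3,0,-20.4,0,0,0],[-31.3,0,-20.4,0,0,0],[-31.3,0,-20.4,0,0,0],[-31.3,0,-20.4,0,0,0],[-31.3,0,-20.4,0,0,0],[0,0,0,0,0,0],[0,0,0,0,0,0]]

```text
clock: 2.87
tool_pos: [585.9, -240.6, 205.1]
ee_rot: [0.591, -0.591, -0.388, 0.388]
ft_force: [-0.7, -0.1, -0.5]
finger_gap: 93.9
```

arm_command:
  rows:
    - [[0,0,0,0,0,0]]

```text
clock: 2.95
tool_pos: [585.8, -239.1, 205.2]
ee_rot: [0.591, -0.59, -0.389, 0.389]
ft_force: [0.2, 0.7, -0.3]
finger_gap: 93.6
```

```bash
python3 - <<'E'
from h import *
st();im,i,T=snap("wrist");cv2.imwrite("pics/w_car.png",im);np.save("pics/w_car.npy",T)
hsv=cv2.cvtColor(im,cv2.COLOR_BGR2HSV);cr=im[100:260,150:350];cv2.imwrite("pics/w_carc.png",cv2.resize(cr,None,fx=4,fy=4,interpolation=cv2.INTER_NEAREST))
for nm,lo,hi,z in [("yellow",(20,80,50),(34,255,255),44),("yellowbright",(20,80,150),(34,255,255),44)]:
    for m,a,c in blobs(im,lo,hi,60): print(nm,a,np.round(c),rect(m,z,i,T))
E
```

```text
t 2.95 tcp [ 585.8 -239.1  205.2] jaw deg 66.76 y [-0.001  0.001 -1.   ] gap 93.6 F [ 0.2  0.7 -0.3]
yellow 704 [250. 182.] (array([ 592.2, -243.7]), 44.1, 33.3, 8.9)
yellow 821 [ 71. 314.] (array([ 667.3, -544. ]), 102.9, 38.3, -40.6)
yellow 816 [436. 314.] (array([862.9, -88.9]), 103.1, 38.5, -4.7)
yellow 3235 [382. 369.] (array([ 922.4, -187.2]), 434.3, 32.7, 66.8)
```

View pics/w_carc.png

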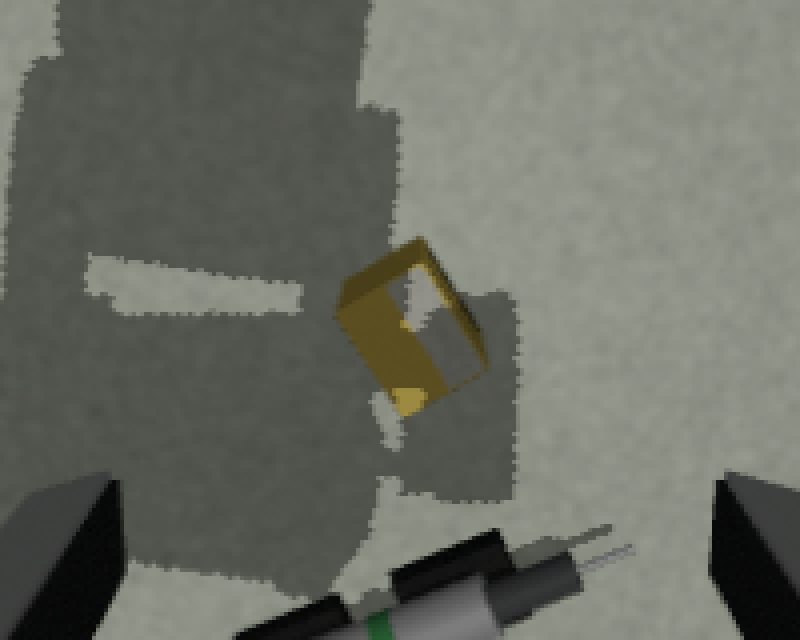

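The carton's top-face corners in the crop are at (337,316), (421,262), (487,370) and (402,416). I'll convert those.

```bash
python3 - <<'E'
from h import *
i,_=campose("top");i=arm.camera_info("wrist");T=np.load("pics/w_car.npy")
c=np.array([(337,316),(421,262),(487,370),(402,416)])/4.+[150,100]
P=p2w(c,44,i,T)[:,:2];print(P.round(1))
e=P[3]-P[0]+P[2]-P[1];f=P[1]-P[0]+P[2]-P[3];print("centre",P.mean(0),"long",np.degrees(np.arctan2(e[1],e[0])),np.linalg.norm(e)/2,"short",np.degrees(np.arctan2(f[1],f[0])),np.linalg.norm(f)/2)
a=np.degrees(np.arctan2(e[1],e[0]));b=np.degrees(np.arctan2(f[1],f[0]))
m=(a+(b-90 if b>a else b+90))/2;plan(P.mean(0),m+90)
im=cv2.imread("pics/top0.png");ti,tT=campose("top")
wm=[(m,a,c) for m,a,c in blobs(im,(0,0,175),(180,40,255),15) if 355<c[0]<395 and 200<c[1]<235];print([(rect(m,44,ti,tT),c) for m,a,c in wm])
E
```

```text
[[ 580.9 -261.7]
 [ 575.9 -233.3]
 [ 612.9 -228.3]
 [ 616.  -256.6]]
centre [ 596.42065284 -244.96502605] long 8.029454566254614 36.3862135422572 short 98.17157882508292 28.630505832043124
t 3.0 tcp [ 585.7 -238.9  205.3] jaw deg 66.79 y [-0.     0.001 -1.   ] gap 94.0 F [-0.2 -0.4 -0.2]
tool x,z shift BEFORE turning [ -1.4  -0.  -12.2] turn about tool y -0.547
[]
```

arm_command:
  rows:
    - [[-1.4,0,-12.2,0,-0.1094,0],[0,29,0,0,-0.1094,0],[0,29,0,0,-0.1094,0],[0,29,0,0,-0.1094,0],[0,29,0,0,-0.1094,0],[0,29,0,0,0,0],[0,26,0,0,0,0],[0,26,0,0,0,0]]
  hand: 0.75
  squeeze: 25

```text
clock: 3.67
tool_pos: [596.2, -244.8, 7.4]
ee_rot: [-0.463, 0.463, 0.534, -0.534]
ft_force: [-0.1, -0.0, 0.2]
finger_gap: 70.3
```

arm_command:
  rows:
    - [[0,0,0,0,0,0],[0,0,0,0,0,0]]

```text
clock: 3.83
tool_pos: [595.4, -245.1, 7.6]
ee_rot: [0.465, -0.462, -0.534, 0.534]
ft_force: [0.9, 0.4, 0.6]
finger_gap: 70.4
```

arm_command:
  rows:
    - [[0,0,0,0,0,0],[0,0,0,0,0,0],[0,0,0,0,0,0],[0,0,0,0,0,0],[0,0,0,0,0,0],[0,0,0,0,0,0]]
  hand: 0

```text
clock: 4.33
tool_pos: [596.4, -247.6, 9.0]
ee_rot: [-0.464, 0.464, 0.534, -0.533]
ft_force: [0.8, 0.2, 0.9]
finger_gap: 33.7
```

```bash
python3 - <<'E'
from h import *
a=np.radians(-16.6);X=np.array([np.cos(a),np.sin(a)]);tin=np.array([546.6,-20.4])
plan(tin+1.5*X,73.4); print("slots",tin+1.5*X,tin+45*X)
E
```

```text
t 4.33 tcp [ 596.4 -247.6    9. ] jaw deg 97.97 y [ 0.001 -0.    -1.   ] gap 33.7 F [0.8 0.2 0.9]
tool x,z shift BEFORE turning [ 2.313e+02 -1.000e-01  1.650e+01] turn about tool y 0.429
slots [548.03748386 -20.82853255] [589.72451585 -33.25597653]
```

arm_command:
  rows:
    - [[0,0,0,0,0,0],[0,0,0,0,0,0],[0,0,0,0,0,0],[0,0,0,0,0,0]]

```text
clock: 4.67
tool_pos: [596.3, -247.5, 8.8]
ee_rot: [-0.464, 0.464, 0.534, -0.534]
ft_force: [-2.1, 0.6, 4.8]
finger_gap: 29.7
```

arm_command:
  rows:
    - [[0,-30,0,0,0,0],[0,-35,0,0,0,0],[0,-35,0,0,0,0],[0,-10,0,0,0,0],[0,0,0,0,0,0],[0,0,0,0,0,0]]

```text
clock: 5.17
tool_pos: [595.8, -247.3, 117.6]
ee_rot: [0.464, -0.464, -0.533, 0.534]
ft_force: [-0.2, -0.0, -0.2]
finger_gap: 30.0
```

```bash
python3 - <<'E'
from h import *
plan((548.0,-20.8),73.4)
im,i,T=snap("wrist");cv2.imwrite("pics/w_held.png",cv2.resize(im[140:384,100:420],None,fx=2,fy=2))
E
```

```text
t 5.17 tcp [ 595.8 -247.3  117.6] jaw deg 97.97 y [-0.001  0.    -1.   ] gap 30.0 F [-0.2 -0.  -0.2]
tool x,z shift BEFORE turning [2.309e+02 1.000e-01 1.590e+01] turn about tool y 0.429
```

View pics/w_held.png

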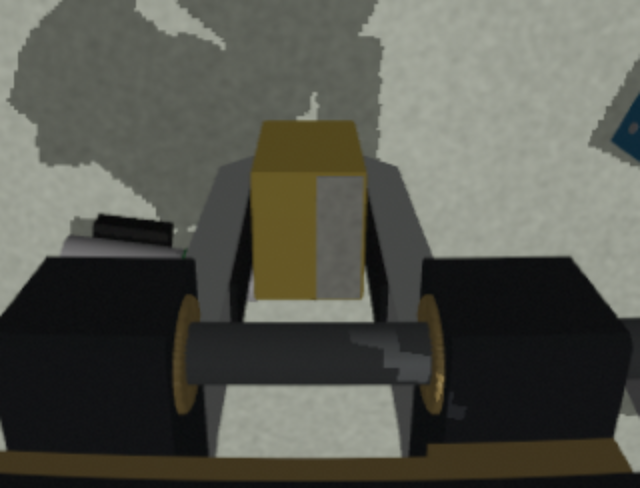

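The carton is held square (gap 30 mm). Its top in the crop spans columns 252–365 and rows 172–298. Next I'll get its offset along the pads.

```bash
python3 - <<'E'
from h import *
s,M=st();i,T=campose("wrist",s)
P=p2w(np.array([(252,172),(365,172),(365,298),(252,298)])/2.+[100,140],117.6-8.8+44,i,T)
o=M.T@(P.mean(0)-s["tool_pos"]);print("carton offset tool x,z",o.round(1))
for c in P:print((M.T@(c-s["tool_pos"])).round(1))
E
```

```text
t 5.22 tcp [ 595.  -246.7  116.1] jaw deg 97.97 y [-0.003  0.002 -1.   ] gap 29.8 F [ 0.1 -0.8 -0.7]
carton offset tool x,z [  0.7 -36.7   1.7]
[-13.5 -36.7  20. ]
[ 14.9 -36.6  20. ]
[ 15.9 -36.7 -16.7]
[-14.5 -36.8 -16.6]
```

arm_command:
  rows:
    - [[38.4,0,2.4,0,0,0],[38.4,0,2.4,0,0,0],[38.4,0,2.4,0,0,0],[38.4,0,2.4,0,0,0],[38.4,0,2.4,0,0,0],[38.4,0,2.4,0,0,0],[0,0,0,0,0.1072,0],[0,0,0,0,0.1072,0]]

```text
clock: 5.88
tool_pos: [547.4, -18.6, 115.2]
ee_rot: [0.52, -0.517, -0.479, 0.482]
ft_force: [-0.5, -0.5, -0.5]
finger_gap: 30.0
```

arm_command:
  rows:
    - [[0,0,0,0,0.1072,0],[0,0,0,0,0.1072,0],[0,20,0,0,0,0],[0,0,0,0,0,0],[0,0,0,0,0,0],[0,0,0,0,0,0]]

```text
clock: 6.38
tool_pos: [549.1, -21.1, 97.3]
ee_rot: [0.568, -0.566, -0.422, 0.423]
ft_force: [-0.2, -0.1, 0.2]
finger_gap: 29.8
```

```bash
python3 - <<'E'
from h import *
plan((549.7,-21.3),73.4)
im,i,T=snap("wrist");cv2.imwrite("pics/w_ins.png",cv2.resize(im[140:384,100:420],None,fx=2,fy=2))
E
```

```text
t 6.38 tcp [549.1 -21.1  97.3] jaw deg 73.42 y [-0.003  0.001 -1.   ] gap 29.8 F [-0.2 -0.1  0.2]
tool x,z shift BEFORE turning [-0.  -0.  -0.7] turn about tool y 0.0
```

View pics/w_ins.png

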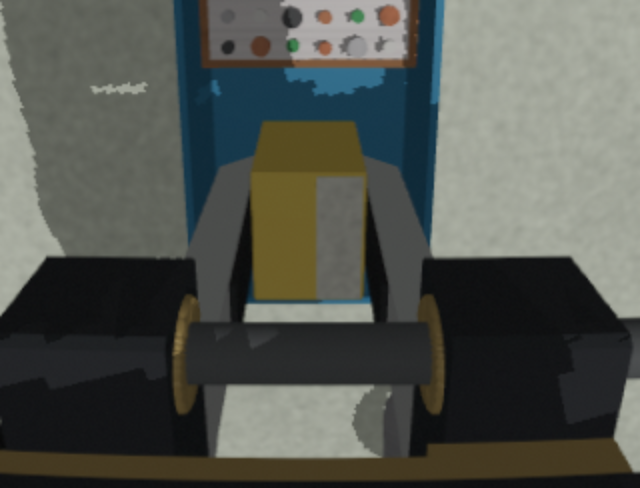

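arm_command:
  rows:
    - [[0,25,-0.5,0,0,0],[0,25,0,0,0,0],[0,20,0,0,0,0],[0,9,0,0,0,0],[0,4,0,0,0,0],[0,0,0,0,0,0],[0,0,0,0,0,0]]

```text
clock: 7.02
tool_pos: [551.4, -21.6, 16.6]
ee_rot: [-0.566, 0.567, 0.423, -0.422]
ft_force: [0.7, -0.2, -0.6]
finger_gap: 29.7
```

arm_command:
  rows:
    - [[0,2,0,0,0,0],[0,0,0,0,0,0],[0,0,0,0,0,0]]

```text
clock: 7.27
tool_pos: [551.0, -21.5, 14.3]
ee_rot: [-0.567, 0.567, 0.423, -0.422]
ft_force: [-0.4, -0.3, -1.0]
finger_gap: 30.1
```

arm_command:
  rows:
    - [[0,2,0,0,0,0],[0,0.8,0,0,0,0],[0,0,0,0,0,0],[0,0,0,0,0,0]]

```text
clock: 7.6
tool_pos: [551.1, -21.5, 11.8]
ee_rot: [-0.567, 0.567, 0.423, -0.422]
ft_force: [-1.5, 1.1, 5.6]
finger_gap: 30.0
```

arm_command:
  rows:
    - [[0,0,0,0,0,0],[0,0,0,0,0,0],[0,0,0,0,0,0],[0,0,0,0,0,0]]
  hand: 0.44

```text
clock: 7.93
tool_pos: [550.2, -21.3, 10.5]
ee_rot: [0.567, -0.567, -0.423, 0.423]
ft_force: [-0.4, 0.7, 0.9]
finger_gap: 41.5
```

arm_command:
  rows:
    - [[0,-10,0,0,0,0],[0,-25,0,0,0,0],[0,-40,0,0,0,0],[0,-40,0,0,0,0],[0,-40,0,0,0,0],[0,-35,0,0,0,0],[0,0,0,0,0,0],[0,0,0,0,0,0]]

```text
clock: 8.6
tool_pos: [551.9, -21.7, 204.0]
ee_rot: [-0.565, 0.569, 0.424, -0.421]
ft_force: [-0.4, 0.6, -1.1]
finger_gap: 41.2
```

```bash
python3 - <<'E'
from h import *
plan((434,-280),73.4)
im,i,T=snap("wrist");cv2.imwrite("pics/w_in2.png",im);np.save("pics/w_in2.npy",T)
for nm,lo,hi,z in [("yellow",(20,80,50),(34,255,255),47),("white",(0,0,110),(180,60,255),47)]:
    for m,a,c in blobs(im,lo,hi,60):
        if abs(c[0]-254)<60 and 120<c[1]<230:print(nm,a,np.round(c),rect(m,z,i,T))
E
```

```text
t 8.6 tcp [551.9 -21.7 204. ] jaw deg 73.41 y [ 0.006 -0.001 -1.   ] gap 41.2 F [-0.4  0.6 -1.1]
tool x,z shift BEFORE turning [-281.2   -0.3   39.3] turn about tool y 0.0
yellow 635 [250. 169.] (array([546.9, -20.9]), 43.0, 27.8, -17.3)
white 1723 [259. 129.] (array([504.6,  -2.6]), 67.5, 35.6, 73.4)
white 187 [261. 167.] (array([545.4, -10.9]), 20.6, 12.3, -16.5)
```

arm_command:
  rows:
    - [[-40.2,0,5.6,0,0,0],[-40.2,0,5.6,0,0,0],[-40.2,0,5.6,0,0,0],[-40.2,0,5.6,0,0,0],[-40.2,0,5.6,0,0,0],[-40.2,0,5.6,0,0,0],[-40,0,5.6,0,0,0],[0,0,0,0,0,0]]
  hand: 0.75

```text
clock: 9.32
tool_pos: [429.1, -283.9, 198.5]
ee_rot: [0.569, -0.567, -0.42, 0.421]
ft_force: [-1.1, -0.5, -0.5]
finger_gap: 70.6
```

arm_command:
  rows:
    - [[0,0,0,0,0,0],[0,0,0,0,0,0],[0,0,0,0,0,0]]

```text
clock: 9.57
tool_pos: [432.6, -278.1, 199.6]
ee_rot: [0.567, -0.566, -0.423, 0.423]
ft_force: [0.4, -0.1, 0.1]
finger_gap: 70.5
```

```bash
python3 - <<'E'
from h import *
s,M=st();im,i,T=snap("wrist");cv2.imwrite("pics/w_jar.png",im)
hsv=cv2.cvtColor(im,cv2.COLOR_BGR2HSV)
print(w2p([433.7,-279.6,44],i,T))
for m,a,c in blobs(im,(4,90,30),(20,255,255),100)+blobs(im,(0,150,60),(3,255,255),100): 
    print("amber/red",a,c.round(),rect(m,20,i,T))
x,y=250,185
cv2.imwrite("pics/w_jarc.png",cv2.resize(im[110:240,170:340],None,fx=4,fy=4,interpolation=cv2.INTER_NEAREST))
E
```

```text
t 9.57 tcp [ 432.6 -278.1  199.6] jaw deg 73.5 y [-0.001  0.002 -1.   ] gap 70.5 F [ 0.4 -0.1  0.1]
[[252.78590243 177.75377393]]
amber/red 146 [251. 164.] (array([ 425.7, -279.1]), 34.5, 19.5, 63.1)
amber/red 149 [483. 184.] (array([528.5,   4.3]), 64.7, 11.7, 73.5)
amber/red 368 [393. 314.] (array([ 690.2, -149.4]), 105.3, 32.0, -3.5)
amber/red 185 [113. 330.] (array([ 599. , -537.3]), 59.0, 31.3, -25.9)
amber/red 2971 [351. 370.] (array([ 767.7, -233.6]), 508.1, 37.2, 73.6)
amber/red 775 [225. 110.] (array([ 353.2, -289.1]), 35.9, 34.6, 55.3)
```

View pics/w_jarc.png

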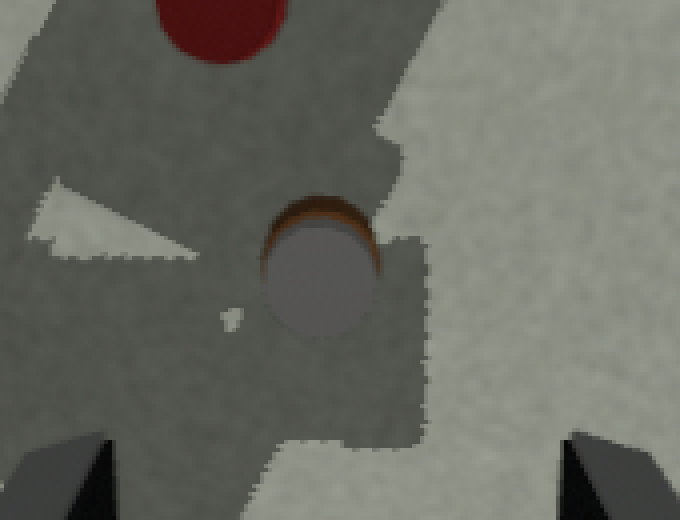

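The amber jar's grey-white cap is centred at crop (321,278), i.e. pixel (250.2,179.5). The red one is well clear above it.

```bash
python3 - <<'E'
from h import *
s=arm.get_state();i,T=campose("wrist",s)
P=p2w([[250.2,179.5]],44,i,T);print(P);plan(P[0,:2],73.4)
E
```

```text
[[ 435.13915112 -283.04806363   44.        ]]
t 9.62 tcp [ 432.8 -278.1  199.8] jaw deg 73.53 y [-0.001  0.001 -1.   ] gap 70.9 F [-1.1 -0.  -0.5]
tool x,z shift BEFORE turning [-4.1 -0.  -3.6] turn about tool y 0.002
```

arm_command:
  rows:
    - [[-4,10,-3.6,0,0,0],[0,40,0,0,0,0],[0,40,0,0,0,0],[0,40,0,0,0,0],[0,40,0,0,0,0],[0,23,0,0,0,0],[0,0,0,0,0,0],[0,0,0,0,0,0]]

```text
clock: 10.28
tool_pos: [434.4, -283.1, 5.9]
ee_rot: [0.568, -0.565, -0.423, 0.423]
ft_force: [0.9, 0.2, 0.4]
finger_gap: 70.6
```

arm_command:
  rows:
    - [[0,0,0,0,0,0],[0,0,0,0,0,0],[0,0,0,0,0,0],[0,0,0,0,0,0],[0,0,0,0,0,0],[0,0,0,0,0,0],[0,0,0,0,0,0],[0,0,0,0,0,0]]
  hand: 0

```text
clock: 10.95
tool_pos: [435.1, -284.7, 8.1]
ee_rot: [-0.567, 0.567, 0.423, -0.423]
ft_force: [-0.5, 1.1, 3.0]
finger_gap: 35.1
```

arm_command:
  rows:
    - [[0,-30,0,0,0,0],[0,-35,0,0,0,0],[0,-35,0,0,0,0],[0,-10,0,0,0,0],[0,0,0,0,0,0],[0,0,0,0,0,0],[0,0,0,0,0,0]]

```text
clock: 11.53
tool_pos: [433.6, -283.4, 115.2]
ee_rot: [0.568, -0.565, -0.422, 0.423]
ft_force: [0.2, -0.6, -1.5]
finger_gap: 34.7
```

```bash
python3 - <<'E'
from h import *
plan((589.7,-33.3),73.4)
im,i,T=snap("wrist");s,M=st();zt=s["tool_pos"][2]-5.5+44
sub=cv2.cvtColor(im[200:310,200:310],cv2.COLOR_BGR2HSV)
cv2.imwrite("pics/w_jarheld.png",cv2.resize(im[140:384,100:420],None,fx=2,fy=2))
for m,a,c in blobs(im,(0,0,70),(180,45,255),100):
    if abs(c[0]-254)<25 and 200<c[1]<300:
        ys,xs=np.nonzero(m);P=p2w([[ (xs.min()+xs.max())/2,(ys.min()+ys.max())/2]],zt,i,T)[0];print(a,c,xs.min(),xs.max(),ys.min(),ys.max(),(M.T@(P-s["tool_pos"])).round(1))
E
```

```text
t 11.53 tcp [ 433.6 -283.4  115.2] jaw deg 73.4 y [-0.003  0.003 -1.   ] gap 34.7 F [ 0.2 -0.6 -1.5]
tool x,z shift BEFORE turning [284.2   0.3 -78.1] turn about tool y 0.0
t 11.58 tcp [ 433.5 -283.3  115. ] jaw deg 73.4 y [-0.003  0.003 -1.   ] gap 35.1 F [ 0.2  0.4 -0.6]
4665 [253.9607717  266.27181136] 216 292 223 300 [  0.1 -38.5   1. ]
```

View pics/w_jarheld.png

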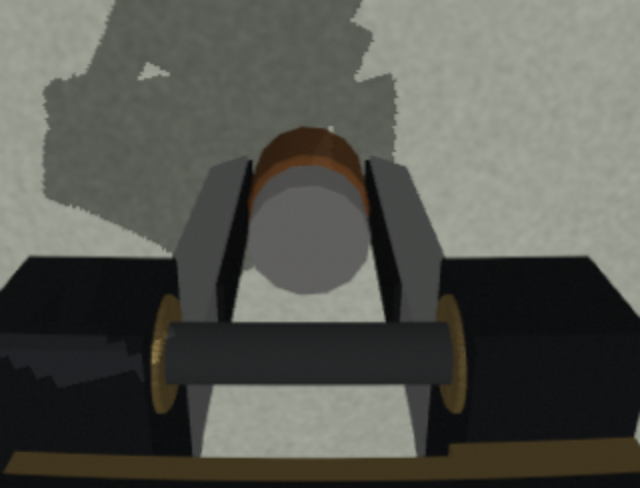

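The jar is held upright, cap at crop (309,239). It sits about 2 mm off the pads' centre towards the robot, so I'm shifting the target to suit.

arm_command:
  rows:
    - [[35.5,0,-10,0,0,0],[35.5,0,-10,0,0,0],[35.5,0,-10,0,0,0],[35.5,0,-10,0,0,0],[35.5,0,-10,0,0,0],[35.5,0,-10,0,0,0],[35.5,0,-10,0,0,0],[35.5,0,-10,0,0,0]]

```text
clock: 12.25
tool_pos: [592.0, -33.1, 115.1]
ee_rot: [0.568, -0.566, -0.422, 0.424]
ft_force: [1.0, -0.3, -0.8]
finger_gap: 35.1
```

arm_command:
  rows:
    - [[0,0,0,0,0,0],[0,0,0,0,0,0],[0,25,0,0,0,0],[0,0,0,0,0,0],[0,0,0,0,0,0]]

```text
clock: 12.67
tool_pos: [590.2, -35.7, 90.2]
ee_rot: [0.569, -0.566, -0.421, 0.424]
ft_force: [0.6, 0.2, -0.3]
finger_gap: 35.0
```

```bash
python3 - <<'E'
from h import *
plan((591.6,-33.8),73.4)
E
```

```text
t 12.67 tcp [590.2 -35.7  90.2] jaw deg 73.33 y [-0.006  0.001 -1.   ] gap 35.0 F [ 0.6  0.2 -0.3]
tool x,z shift BEFORE turning [ 2.2 -0.  -0.8] turn about tool y -0.001
```

arm_command:
  rows:
    - [[2,15,-0.8,0,0,0],[0,25,0,0,0,0],[0,20,0,0,0,0],[0,10,0,0,0,0],[0,4,0,0,0,0],[0,0,0,0,0,0],[0,0,0,0,0,0],[0,0,0,0,0,0]]

```text
clock: 13.33
tool_pos: [594.4, -34.4, 19.4]
ee_rot: [-0.567, 0.568, 0.423, -0.422]
ft_force: [0.6, 0.1, 1.2]
finger_gap: 35.6
```

arm_command:
  rows:
    - [[0,3,0,0,0,0],[0,0,0,0,0,0],[0,0,0,0,0,0]]

```text
clock: 13.58
tool_pos: [594.4, -33.8, 16.0]
ee_rot: [-0.567, 0.567, 0.423, -0.422]
ft_force: [1.1, -0.4, 1.9]
finger_gap: 35.3
```

arm_command:
  rows:
    - [[0,1,1.5,0,0,0],[0,2,0.5,0,0,0],[0,0,0,0,0,0],[0,0,0,0,0,0]]

```text
clock: 13.92
tool_pos: [593.2, -33.3, 13.4]
ee_rot: [-0.566, 0.568, 0.423, -0.422]
ft_force: [4.1, -1.3, 3.2]
finger_gap: 35.0
```

arm_command:
  rows:
    - [[0,1,0,0,0,0],[0,0,0,0,0,0],[0,0,0,0,0,0]]

```text
clock: 14.17
tool_pos: [593.2, -33.3, 12.2]
ee_rot: [-0.566, 0.568, 0.423, -0.422]
ft_force: [4.1, -2.2, 3.1]
finger_gap: 35.2
```

arm_command:
  rows:
    - [[0,0,-1.5,0,0,0],[0,0.8,0,0,0,0],[0,0,0,0,0,0],[0,0,0,0,0,0]]

```text
clock: 14.5
tool_pos: [593.4, -33.4, 10.5]
ee_rot: [-0.567, 0.567, 0.423, -0.423]
ft_force: [4.4, -0.7, 1.1]
finger_gap: 35.5
```

arm_command:
  rows:
    - [[0,0,0,0,0,0],[0,0,0,0,0,0],[0,0,0,0,0,0],[0,0,0,0,0,0]]
  hand: 0.49

```text
clock: 14.83
tool_pos: [592.2, -32.9, 10.0]
ee_rot: [0.568, -0.566, -0.422, 0.423]
ft_force: [-0.5, 0.1, 1.0]
finger_gap: 45.8
```

arm_command:
  rows:
    - [[0,-5,0,0,0,0],[0,-15,0,0,0,0],[0,-30,0,0,0,0],[0,-40,0,0,0,0],[0,-40,0,0,0,0],[0,-40,0,0,0,0],[0,-20,0,0,0,0],[0,0,30,0,0,0]]

```text
clock: 15.5
tool_pos: [570.2, -26.7, 208.5]
ee_rot: [-0.563, 0.571, 0.425, -0.419]
ft_force: [0.1, -0.4, 0.7]
finger_gap: 45.9
```

arm_command:
  rows:
    - [[0,0,10,0,0,0],[0,0,0,0,0,0],[0,0,0,0,0,0]]

```text
clock: 15.75
tool_pos: [554.5, -21.7, 200.1]
ee_rot: [0.567, -0.567, -0.422, 0.423]
ft_force: [0.8, -0.5, 0.1]
finger_gap: 46.2
```

```bash
python3 - <<'E'
from h import *
plan((491,255),112)
im,i,T=snap("wrist");cv2.imwrite("pics/w_both.png",cv2.resize(im[90:250,150:350],None,fx=4,fy=4,interpolation=cv2.INTER_NEAREST));np.save("pics/w_both.npy",T)
E
```

```text
t 15.75 tcp [554.5 -21.7 200.1] jaw deg 73.42 y [-0.001  0.    -1.   ] gap 46.2 F [ 0.8 -0.5  0.1]
tool x,z shift BEFORE turning [2.471e+02 1.000e-01 1.399e+02] turn about tool y -0.673
```

View pics/w_both.png

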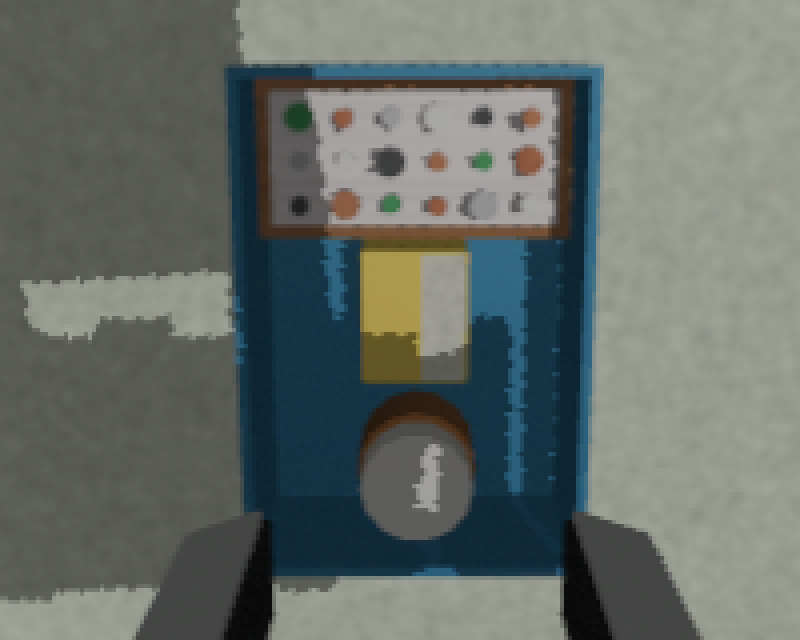

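Both stand upright in the bay: carton top around crop (415,315), jar cap around (415,485), with the rack at the top. Now to the lids, turning the jaws to 112°.

arm_command:
  rows:
    - [[30.9,0,17.5,0,0,0],[30.9,0,17.5,0,0,0],[30.9,0,17.5,0,0,0],[30.9,0,17.5,0,0,0],[30.9,0,17.5,0,0,0],[30.9,0,17.5,0,0,0],[30.9,0,17.5,0,0,0],[30.9,0,17.5,0,0,0]]
  hand: 0.5
  squeeze: 50

```text
clock: 16.47
tool_pos: [491.3, 256.5, 200.0]
ee_rot: [0.567, -0.567, -0.422, 0.423]
ft_force: [0.5, 0.2, 0.3]
finger_gap: 47.1
```

arm_command:
  rows:
    - [[0,0,0,0,-0.1122,0],[0,0,0,0,-0.1122,0],[0,0,0,0,-0.1122,0],[0,0,0,0,-0.1122,0],[0,0,0,0,-0.1122,0],[0,0,0,0,-0.1122,0],[0,0,0,0,0,0],[0,0,0,0,0,0]]

```text
clock: 17.13
tool_pos: [491.8, 254.9, 200.1]
ee_rot: [0.397, -0.396, -0.585, 0.586]
ft_force: [0.0, 0.0, -0.4]
finger_gap: 47.0
```

arm_command:
  rows:
    - [[0,0,0,0,0,0],[0,0,0,0,0,0]]

```text
clock: 17.3
tool_pos: [491.7, 254.9, 200.6]
ee_rot: [0.396, -0.396, -0.586, 0.586]
ft_force: [-0.1, 0.2, -0.2]
finger_gap: 47.4
```

```bash
python3 - <<'E'
from h import *
T=np.load("pics/w_both.npy");i=arm.camera_info("wrist")
P=p2w(np.array([(227,67),(604,67),(584,577),(247,577)])/4.+[150,90],61,i,T)[:,:2];print("tin corners",P.round(1),P.mean(0))
st();im,i,T=snap("wrist");cv2.imwrite("pics/w_lid2.png",im);np.save("pics/w_lid2.npy",T)
for nm,lo,hi,z in [("blue",(95,120,60),(110,255,255),18),("orange",(8,120,80),(20,255,255),40),("black",(0,0,0),(180,255,40),66)]:
    for m,a,c in blobs(im,lo,hi,150):
        if abs(c[0]-254)<60 and c[1]<240: print(nm,a,np.round(c),rect(m,z,i,T))
plan((491,254.9),112)
E
```

```text
tin corners [[467.5 -45.8]
 [494.8  45.8]
 [628.9   5.8]
 [601.6 -85.8]] [548.18982453 -19.97927118]
t 17.3 tcp [491.7 254.9 200.6] jaw deg 111.88 y [-0. -0. -1.] gap 47.4 F [-0.1  0.2 -0.2]
blue 9745 [253. 165.] (array([491.9, 254.8]), 154.0, 109.9, 22.0)
orange 358 [253. 172.] (array([491.2, 254.6]), 38.7, 38.2, 21.9)
black 354 [253. 177.] (array([487.8, 252.7]), 31.5, 12.8, 22.1)
t 17.35 tcp [491.7 254.9 200.6] jaw deg 111.9 y [-0. -0. -1.] gap 47.2 F [0.4 0.6 0.4]
tool x,z shift BEFORE turning [0.2 0.  0.6] turn about tool y -0.002
```

arm_command:
  rows:
    - [[0,35,0,0,0,0],[0,40,0,0,0,0],[0,35,0,0,0,0],[0,22,0,0,0,0],[0,10,0,0,0,0],[0,0,0,0,0,0],[0,0,0,0,0,0]]

```text
clock: 17.93
tool_pos: [492.2, 255.1, 59.6]
ee_rot: [-0.395, 0.396, 0.586, -0.586]
ft_force: [-0.0, 0.5, 1.1]
finger_gap: 46.8
```

```bash
python3 - <<'E'
from h import *
plan((491.5,254.8),112)
E
```

```text
t 17.93 tcp [492.2 255.1  59.6] jaw deg 111.96 y [ 0.001  0.    -1.   ] gap 46.8 F [-0.   0.5  1.1]
tool x,z shift BEFORE turning [-0.  -0.   0.8] turn about tool y -0.001
```

arm_command:
  rows:
    - [[0,10,0.5,0,0,0],[0,5.5,0,0,0,0],[0,0,0,0,0,0],[0,0,0,0,0,0]]

```text
clock: 18.27
tool_pos: [491.2, 254.8, 43.6]
ee_rot: [-0.395, 0.396, 0.586, -0.586]
ft_force: [0.6, 0.4, -0.3]
finger_gap: 47.4
```

arm_command:
  rows:
    - [[0,0,0,0,0,0],[0,0,0,0,0,0],[0,0,0,0,0,0],[0,0,0,0,0,0],[0,0,0,0,0,0],[0,0,0,0,0,0],[0,0,0,0,0,0],[0,0,0,0,0,0]]
  hand: 0

```text
clock: 18.93
tool_pos: [491.3, 254.7, 43.5]
ee_rot: [-0.395, 0.396, 0.586, -0.586]
ft_force: [0.9, -0.7, 0.9]
finger_gap: 13.7
```

arm_command:
  rows:
    - [[0,0,0,0,0,0],[0,-4,0,0,0,0],[0,-6,0,0,0,0],[0,0,0,0,0,0],[0,0,0,0,0,0]]

```text
clock: 19.35
tool_pos: [490.9, 254.8, 53.3]
ee_rot: [-0.396, 0.395, 0.586, -0.586]
ft_force: [0.4, -0.2, -4.8]
finger_gap: 13.6
```

```bash
python3 - <<'E'
from h import *
plan((547.3,-20.2),73.4)
print(arm.get_state()["moment"])
E
```

```text
t 19.35 tcp [490.9 254.8  53.3] jaw deg 111.98 y [-0.  0. -1.] gap 13.6 F [ 0.4 -0.2 -4.8]
tool x,z shift BEFORE turning [-276.1   -0.    50.6] turn about tool y 0.673
[ 0.00169781  0.02604611 -0.00041531]
```

The force reads 4.8 N, which is both lids. Lifting and carrying gently.

arm_command:
  rows:
    - [[0,-12,0,0,0,0],[0,-22,0,0,0,0],[0,-22,0,0,0,0],[0,-20,0,0,0,0],[0,-10,0,0,0,0],[-10,0,1.8,0,0,0],[-20,0,3.7,0,0,0],[-27,0,5,0,0,0]]

```text
clock: 20.02
tool_pos: [501.6, 197.7, 138.2]
ee_rot: [0.395, -0.394, -0.586, 0.587]
ft_force: [0.2, -0.8, -5.5]
finger_gap: 14.0
```

arm_command:
  rows:
    - [[-28,0,5.1,0,0,0],[-28,0,5.1,0,0,0],[-28,0,5.1,0,0,0],[-28,0,5.1,0,0,0],[-28,0,5.1,0,0,0],[-28,0,5.1,0,0,0],[-25,0,4.6,0,0,0],[-16,0,3,0,0,0]]

```text
clock: 20.68
tool_pos: [544.7, -13.1, 137.9]
ee_rot: [0.397, -0.396, -0.585, 0.586]
ft_force: [1.2, 0.5, -5.0]
finger_gap: 13.5
```

arm_command:
  rows:
    - [[-10,0,1.9,0,0.05,0],[0,0,0,0,0.09,0],[0,0,0,0,0.1,0],[0,0,0,0,0.1,0],[0,0,0,0,0.1,0],[0,0,0,0,0.1,0],[0,0,0,0,0.083,0],[0,0,0,0,0.05,0]]

```text
clock: 21.35
tool_pos: [546.1, -20.6, 137.6]
ee_rot: [0.568, -0.567, -0.421, 0.422]
ft_force: [-0.3, 0.7, -5.4]
finger_gap: 13.7
```

arm_command:
  rows:
    - [[0,0,0,0,0,0],[0,0,0,0,0,0],[0,0,0,0,0,0],[0,0,0,0,0,0]]

```text
clock: 21.68
tool_pos: [547.1, -20.3, 138.9]
ee_rot: [0.567, -0.567, -0.423, 0.423]
ft_force: [0.3, 1.0, -4.8]
finger_gap: 13.8
```

```bash
python3 - <<'E'
from h import *
s,M=st();plan((547.3,-20.2),73.4)
im,i,T=snap("wrist");cv2.imwrite("pics/w_carry.png",im)
zr=s["tool_pos"][2]-43.5
for nm,lo,hi,z in [("blue",(90,100,40),(112,255,255),zr+18),("orange",(8,100,60),(20,255,255),zr+40)]:
    for m,a,c in blobs(im,lo,hi,150):
        if c[1]<300: print(nm,a,np.round(c),rect(m,z,i,T))
E
```

```text
t 21.68 tcp [547.1 -20.3 138.9] jaw deg 73.45 y [-0.001  0.    -1.   ] gap 13.8 F [ 0.3  1.  -4.8]
t 21.68 tcp [547.1 -20.3 138.9] jaw deg 73.45 y [-0.001  0.    -1.   ] gap 13.8 F [ 0.3  1.  -4.8]
tool x,z shift BEFORE turning [ 0.1 -0.  -0.1] turn about tool y 0.001
blue 19976 [256. 173.] (array([529.8, -13.6]), 118.0, 110.7, -16.5)
blue 949 [254. 285.] (array([599.3, -35.6]), 30.3, 23.5, -16.7)
orange 1181 [256. 203.] (array([533.2, -14.4]), 39.9, 22.1, 71.3)
```

arm_command:
  rows:
    - [[0,8,0,0,0,0],[0,12,0,0,0,0],[0,8,0,0,0,0],[0,4,0,0,0,0],[0,0,0,0,0,0],[0,0,0,0,0,0],[0,0,0,0,0,0]]

```text
clock: 22.32
tool_pos: [547.8, -20.2, 107.6]
ee_rot: [-0.567, 0.567, 0.423, -0.423]
ft_force: [-0.8, -0.1, -5.0]
finger_gap: 13.8
```

```bash
python3 - <<'E'
from h import *
plan((547.3,-20.2),73.4)
E
```

```text
t 22.32 tcp [547.8 -20.2 107.6] jaw deg 73.43 y [ 0.001 -0.    -1.   ] gap 13.8 F [-0.8 -0.1 -5. ]
tool x,z shift BEFORE turning [-0.2 -0.   0.5] turn about tool y 0.0
```

arm_command:
  rows:
    - [[0,2,0.4,0,0,0],[0,2,0,0,0,0],[0,2,0,0,0,0],[0,2,0,0,0,0],[0,0,0,0,0,0],[0,0,0,0,0,0]]

```text
clock: 22.82
tool_pos: [546.9, -20.0, 99.2]
ee_rot: [0.567, -0.567, -0.423, 0.423]
ft_force: [-0.3, 0.1, -6.0]
finger_gap: 13.7
```

arm_command:
  rows:
    - [[0,1.5,0,0,0,0],[0,1.5,0,0,0,0],[0,0,0,0,0,0],[0,0,0,0,0,0]]

```text
clock: 23.15
tool_pos: [547.0, -20.0, 96.2]
ee_rot: [0.567, -0.567, -0.423, 0.423]
ft_force: [0.1, 1.0, -6.1]
finger_gap: 13.6
```

arm_command:
  rows:
    - [[0,1,0,0,0,0],[0,1,0,0,0,0],[0,0,0,0,0,0],[0,0,0,0,0,0]]

```text
clock: 23.48
tool_pos: [547.3, -20.1, 94.5]
ee_rot: [-0.567, 0.567, 0.423, -0.423]
ft_force: [-0.2, -0.1, -5.4]
finger_gap: 13.5
```

arm_command:
  rows:
    - [[0,0.7,0,0,0,0],[0,0,0,0,0,0],[0,0,0,0,0,0]]

```text
clock: 23.73
tool_pos: [547.3, -20.1, 94.5]
ee_rot: [-0.567, 0.567, 0.423, -0.423]
ft_force: [-3.3, 0.6, 4.0]
finger_gap: 13.8
```

arm_command:
  rows:
    - [[0,0,0,0,0,0],[0,0,0,0,0,0],[0,0,0,0,0,0],[0,0,0,0,0,0],[0,0,0,0,0,0]]
  hand: 0.35

```text
clock: 24.15
tool_pos: [547.3, -20.0, 93.7]
ee_rot: [-0.567, 0.567, 0.423, -0.423]
ft_force: [-1.3, 0.2, 0.3]
finger_gap: 32.8
```

arm_command:
  rows:
    - [[0,-10,0,0,0,0],[0,-25,0,0,0,0],[0,-35,0,0,0,0],[0,-35,0,0,0,0],[0,0,0,0,0,0],[0,0,0,0,0,0],[0,0,0,0,0,0]]
  hand: 0.7

```text
clock: 24.73
tool_pos: [546.8, -19.9, 198.5]
ee_rot: [0.567, -0.567, -0.423, 0.423]
ft_force: [-0.2, -0.3, 0.0]
finger_gap: 65.7
```

```bash
python3 - <<'E'
from h import *
s,M=st();im,i,T=snap("wrist");cv2.imwrite("pics/w_seat.png",cv2.resize(im[60:300,100:410],None,fx=2,fy=2))
for nm,lo,hi,z in [("blue",(90,100,40),(112,255,255),69),("orange",(8,100,60),(20,255,255),91),("black",(0,0,0),(180,255,40),117)]:
    for m,a,c in blobs(im,lo,hi,150):
        if abs(c[0]-254)<60 and c[1]<250: print(nm,a,np.round(c),rect(m,z,i,T))
plan((547.3,-20.2),73.4)
E
```

```text
t 24.73 tcp [546.8 -19.9 198.5] jaw deg 73.42 y [-0.  0. -1.] gap 65.7 F [-0.2 -0.3  0. ]
blue 13260 [255. 175.] (array([547.7, -18.5]), 153.6, 111.3, -16.6)
orange 774 [256. 184.] (array([546. , -18.1]), 42.4, 39.7, -16.6)
black 527 [254. 191.] (array([542.6, -18.6]), 32.4, 14.3, -16.6)
t 24.78 tcp [546.3 -19.8 197.5] jaw deg 73.42 y [-0.002  0.    -1.   ] gap 65.9 F [-0.3  0.6 -0.9]
tool x,z shift BEFORE turning [-0.1 -0.  -1.1] turn about tool y 0.0
```

View pics/w_seat.png

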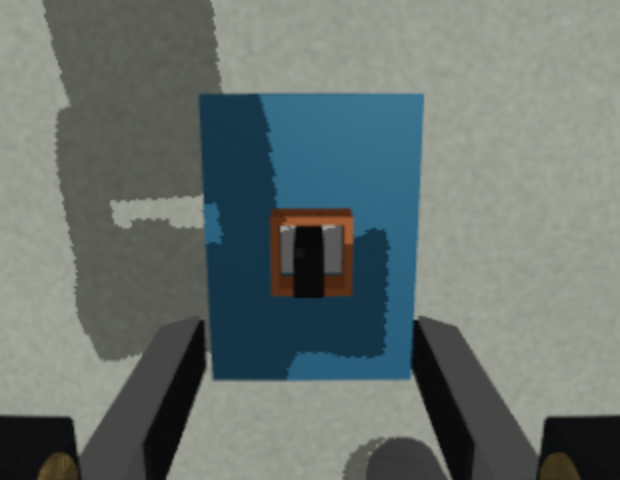

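The lids are seated square at -16.6°, with the collar at crop (312,252), about 1.3 mm to the +jaw side. Centring on it before descending.

arm_command:
  rows:
    - [[1.3,15,-0.8,0,0,0],[0,30,0,0,0,0],[0,20,0,0,0,0],[0,10,0,0,0,0],[0,0,0,0,0,0],[0,0,0,0,0,0],[0,0,0,0,0,0]]
  squeeze: 40

```text
clock: 25.37
tool_pos: [549.0, -19.2, 124.7]
ee_rot: [-0.566, 0.567, 0.423, -0.422]
ft_force: [0.3, -0.2, 0.3]
finger_gap: 65.6
```

```bash
python3 - <<'E'
from h import *
plan((547.3,-18.7),73.4)
E
```

```text
t 25.37 tcp [549.  -19.2 124.7] jaw deg 73.42 y [ 0.001 -0.    -1.   ] gap 65.6 F [ 0.3 -0.2  0.3]
tool x,z shift BEFORE turning [-0.  -0.   1.7] turn about tool y 0.0
```

Then down 51 mm to TCP height ≈ 73.5, with the tips just above the roof at 69.

arm_command:
  rows:
    - [[0,15,1,0,0,0],[0,20,0,0,0,0],[0,11,0,0,0,0],[0,4,0,0,0,0],[0,0,0,0,0,0],[0,0,0,0,0,0],[0,0,0,0,0,0]]

```text
clock: 25.95
tool_pos: [548.2, -18.9, 74.9]
ee_rot: [-0.566, 0.567, 0.423, -0.422]
ft_force: [-0.4, 0.0, -0.6]
finger_gap: 65.8
```

arm_command:
  rows:
    - [[0,0,0,0,0,0],[0,0,0,0,0,0],[0,0,0,0,0,0],[0,0,0,0,0,0],[0,0,0,0,0,0],[0,0,0,0,0,0],[0,0,0,0,0,0]]
  hand: 0

```text
clock: 26.53
tool_pos: [547.4, -18.7, 73.9]
ee_rot: [-0.567, 0.567, 0.423, -0.423]
ft_force: [-0.7, 0.5, 1.1]
finger_gap: 39.7
```

Gripped at 39.7 mm, matching the collar. I'll lift slowly at first and check the weight.

arm_command:
  rows:
    - [[0,0,0,0,0,0],[0,0,0,0,0,0],[0,-2,0,0,0,0],[0,-3,0,0,0,0],[0,-3,0,0,0,0],[0,0,0,0,0,0],[0,0,0,0,0,0]]

```text
clock: 27.12
tool_pos: [547.3, -18.7, 81.7]
ee_rot: [-0.567, 0.567, 0.423, -0.423]
ft_force: [0.6, 0.4, -1.8]
finger_gap: 39.4
```

```bash
python3 - <<'E'
from h import *
st();print(arm.get_state()["moment"])
E
```

```text
t 27.12 tcp [547.3 -18.7  81.7] jaw deg 73.42 y [ 0. -0. -1.] gap 39.4 F [ 0.6  0.4 -1.8]
[-0.03774831 -0.00931403  0.00559356]
```

1.8 N is the outer lid alone. Lifting the remaining 92 mm.

arm_command:
  rows:
    - [[0,-6,0,0,0,0],[0,-10,0,0,0,0],[0,-14,0,0,0,0],[0,-16,0,0,0,0],[0,-16,0,0,0,0],[0,-14,0,0,0,0],[0,-10,0,0,0,0],[0,-6,0,0,0,0]]

```text
clock: 27.78
tool_pos: [548.1, -18.9, 175.9]
ee_rot: [-0.566, 0.568, 0.423, -0.422]
ft_force: [0.6, -0.3, -1.8]
finger_gap: 39.5
```

arm_command:
  rows:
    - [[0,0,0,0,0,0],[0,0,0,0,0,0],[0,0,0,0,0,0],[0,0,0,0,0,0],[0,0,0,0,0,0],[0,0,0,0,0,0]]

```text
clock: 28.28
tool_pos: [547.0, -18.7, 173.0]
ee_rot: [0.567, -0.567, -0.422, 0.423]
ft_force: [-0.2, 1.6, -2.4]
finger_gap: 39.8
```

```bash
python3 - <<'E'
from h import *
s,M=st();print(arm.get_state()["moment"])
im,i,T=snap("scene");dz=s["tool_pos"][2]-73.9
cv2.imwrite("pics/end.png",im);print("lift",dz)
c=w2p([[547,-20,61],[547,-20,100],[547,-20,53+dz]],i,T);print(c.round())
for nm,lo,hi in [("grey top",(0,0,90),(180,60,255)),("orange",(8,100,60),(20,255,255)),("blue",(90,100,40),(112,255,255))]:
    for m,a,cc in blobs(im,lo,hi,25):
        if np.hypot(*(cc-c[1]))<70:
            ys,xs=np.nonzero(m);r=cv2.minAreaRect(np.c_[xs,ys].astype(np.float32));print(nm,a,cc.round(),"rows",ys.min(),ys.max(),"cols",xs.min(),xs.max())
x,y=c[1].astype(int)
for nm,lidz,L,W in [("outer edge pred",69-4+dz-12,155,111),("inner plate pred",61,144,100)]:
    a=np.radians(-16.6);X=np.array([np.cos(a),np.sin(a)]);Y=np.array([-X[1],X[0]])
    print(nm,w2p([np.r_[np.array([547,-19.5])+sx*L/2*X+sy*W/2*Y,lidz] for sx in(-1,1) for sy in(-1,1)],i,T).round().tolist())
E
```

```text
t 28.28 tcp [547.  -18.7 173. ] jaw deg 73.42 y [-0.001  0.    -1.   ] gap 39.8 F [-0.2  1.6 -2.4]
[-0.01460368  0.0128578   0.0034108 ]
lift 99.11990469034512
[[215. 211.]
 [213. 199.]
 [211. 182.]]
grey top 118053 [242. 235.] rows 0 383 cols 0 511
grey top 138 [209. 156.] rows 152 159 cols 200 218
grey top 84 [178. 228.] rows 226 231 cols 171 186
orange 75 [201. 131.] rows 130 133 cols 185 220
orange 266 [210. 173.] rows 165 180 cols 202 218
blue 1326 [211. 186.] rows 159 202 cols 185 233
blue 51 [210. 162.] rows 160 163 cols 202 217
blue 558 [214. 239.] rows 231 247 cols 195 232
outer edge pred [[191.0, 165.0], [234.0, 163.0], [185.0, 203.0], [235.0, 201.0]]
inner plate pred [[197.0, 194.0], [234.0, 193.0], [193.0, 231.0], [234.0, 229.0]]
```

```bash
python3 -c "
from bench import arm
print(arm.job_done(),arm.get_state()['clock'],arm.get_state()['tool_pos'],arm.get_state()['ft_force'],arm.get_state()['finger_gap'])"
```

```text
the job is handed in; nothing more can be done
the job is handed in; nothing more can be done
```

The job is handed in at about 28 s of the 72 s allowed. The simulator gave no verdict, so what follows rests on my own checks.

- **Carton and jar:** both are in the free bay, and the wrist picture shows them upright side by side. While I was setting the jar down, the arm felt about 4 N sideways. It was gone after release, and the picture looked normal.
- **Nested lids:** I carried them by the black tab. On the tin, contact came at the expected height (TCP 94.5 mm), and the lids were square at -16.6°, matching the tin. I then let go of the tab.
- **Outer lid:** I gripped it by the orange collar (finger gap 39.7 mm) and lifted it 99 mm. The wrist force of about 2 N fits the outer lid alone. It is held level and still.
- **Final view:** in numbers from the scene camera, the blue lid spans rows 159–202 against about 163–203 predicted. The tin's front starts at row 231, where the seated inner lid's edge should be. I did not view this picture, and I did not directly measure how flat the inner lid sits.
- **Bystanders:** I never moved near the cup, the bin or the handpiece with the fingers low, except picking up the carton close to the handpiece, with no contact force seen. I did not re-measure their positions.

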